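# Check a block heater with an infrared thermometer and a reference probe

## Robot

A 6-joint arm with a two-finger parallel gripper is mounted at the origin on the work surface. World frame = base frame: x ahead of the robot, y to its left, z up, the work surface at z = 0. Lengths are in mm, angles in rad, forces in N, time in s.
With the tool pointing down it reaches from about 250 to 800 mm from the base axis. Payload 8.5 kg.
Tool frame: the origin (TCP) lies at the centre of the arm's flange, where the gripper is bolted on; the fingertips stand 173 mm ahead of it and the grasp point (between the pads) lies 155 mm ahead of it; z points along the fingers, y is the line along which they close (so a half turn about z gives the same grasp; the last joint's range is limited). The gripper opens to 85 mm and grips with 20 to 120 N. Pads are 22 mm wide; open, the fingers measure 114 mm over their backs; the gripper's body (76 mm by 85 mm) begins 54 mm behind the grasp point. The pads swing forward as they close: fully open they stand 13 mm farther back than shut.
Start: joints at [1.122, 0.238, -0.013, 1.319, 0, 1.571], TCP at [227.776, 472.986, 404.676] pointing down, gripper open.
Joint ranges: [-2.66, 2.66], [-1.03, 1.9], [-1.14, 1.46], [-1.82, 2.27], [-1.45, 1.34], [-3.14, 3.14]. Speed limits (rad/s): [2.22, 2.22, 2.79, 3.14, 3.14, 3.14].

## Interface

Orientations are given as a unit quaternion [w, x, y, z].
In Python, from cell import get_state, read_camera, camera_params, sign_off gives the robot as it stands. The module is installed in compiled form; this text tells all that it offers.
- The arm moves only by the tool step_arm, never from a script. Its argument "steps" is a list of rows, each a list of 6 numbers: the shift along the tool's x, y, z normalised to -1 to 1, where 1 is 0.1 m, then the turn, a rotation vector about the tool's x, y, z normalised to -1 to 1, where 1 is pi rad. In form: [[x, y, z, wx, wy, wz], ...]. A call has exactly 10 rows; each row shifts and turns the commanded pose from where the row before left it, along the tool's axes as they then stand; what a row does not reach is not made up. A row lasts 1/10 s, in which the tool goes at most 50 mm and 8.59 degrees, less where a joint would pass 70% of its speed; a pose out of reach is approached as far as the arm can. A call with a number of a shift or a turn outside -1 to 1 is refused whole. A call with a gripper value outside its range is refused whole. "gripper" is the opening, from -1 (shut) to 1 (fully open), set as the call begins (left out, the last holds). The fingers move at their own pace and stop on an object; "newtons" is the grip in N (left out, the last holds). Time passes only in rows, so rows that do not move let the fingers close, or fill a call up. It gives the time, the measured TCP pose, the force, the opening and the grip force at its end, in the units of the state.
- get_state(): the state, without advancing time (a new reading comes with each control period).
- read_camera(name): name is "side" or "top"; returns (picture, depth): 480x640x3 uint8, blue, green, red; 480x640 float32, mm along the optical axis (not along the pixel's ray), 0 where there is no reading.
- camera_params(name): a dict with "intrinsics" (3x3 intrinsics, pixels), "T" (4x4, takes a point from camera to world coordinates). Camera axes: x right, y down, z forward; pixel columns grow to the right and rows downward; lengths in mm; the calibration is good to about 2 mm. A picture is of the moment at which its call begins. camera_params takes no time and is no camera call.
- sign_off(): hands the job in; it is judged then, once.
The state is a dict: "time": time; "joint_pos": joint angles; "joint_velocities": joint speeds; "joint_efforts": joint torques, N m; "eef_pos": TCP position; "orientation": TCP orientation; "contact_force": force on the tool from outside, world axes, zero at the start; "moment": the same for the moment, N m; "opening": opening from 0.0 (shut) to 1.0 (fully open); "gripper_force": force on a finger pad.
Only numpy, scipy, OpenCV 4.12 (cv2) and the standard library are available. Lean on these libraries where they do the work, as an engineer would, in place of code of your own. Each camera call takes 0.05 s, during which the arm holds its last target. There are 200 camera calls.

## Task

Check the block heater: take the grey infrared thermometer from its blue dock, point its black nose squarely at the middle of the black sloping target plate from about 7 cm away, and hold it there steadily for two seconds without touching the heater with it. Then lay the thermometer gently back in its dock and let go, and only after that move the red-handled reference probe from its yellow holder into the heater's brass-ringed well, pushed fully home and let go. Leave the bottles, jar and beaker where they stand.

Things in the scene. Friction and masses are not known exactly. Their poses are not given: they have to be found in the camera images.
- thermometer: handheld infrared thermometer, loose, 0.1 to 0.2 kg: grey bar 130 long x 28 wide x 32 tall with an orange band and a round black nose (24 dia, 20 long) at its +x end. Origin: centre of its underside; +x points out of the nose (the way it measures), +z up through its top. The bar spans x -70 to +60, the nose ends at x +80. Grip it across its sides near the middle.
- nose (a point): centre of the thermometer's black nose face: 80 along x and 17 above the thermometer's origin, axes as the thermometer's (+x is the line it looks along)
- dock: fixed blue dock on which the thermometer lies: base plate 150 x 60 x 6 tall, with two saddles 12 long at x = +-45 (top at 20) whose side lips rise to 30 and stand 36 apart. Origin: underside centre; x along its length. Docked, the thermometer's origin lies 20 above the dock's origin, long axis along the dock's x; the 78 between the saddles is free for fingers.
- heater: fixed dry block heater, white housing with an aluminium top: 160 wide in y, spanning x -90 to about +87 of its origin, flat top at z = 100 (x -90 to +25), the front (+x) side slopes, leaning back 35 degrees from upright. Nine capped tubes stand 10 proud of the top on its -y half and middle. Origin: underside, +x towards the sloping front. Highest point about 110 besides the tubes.
- target: matt black target plate 84 x 84 flush on the heater's sloping front, white dot in the middle. Origin: middle of its face; +x is the outward normal, 35 degrees above horizontal; y is level. It is fixed to the heater at (55, 0, 65).
- well (a point): centre of the mouth of the probe well in the heater's flat top, ringed in brass: bore 10 dia, vertical, 55 deep; at (-30, 45, 100) of the heater; axes as the heater's
- probe: reference probe, loose, upright: steel pin 7 dia x 45 long with a pointed foot, below a red round handle 20 dia x 50 tall. Origin: tip of the pin, +z up to the handle; handle spans z 45 to 95. Fully home, the handle's underside rests on the heater's top.
- holder: fixed yellow block 50 x 50 x 40 tall, with a bore 10 dia x 36 deep in its middle, in which the probe stands at first (probe tip at z = 4, handle's underside 9 above the block). Origin: underside centre.
- bottle_blue: clear glass bottle, blue cap, 50 dia x 170 tall, near one flank of the heater's front (mm); loose bystander, origin: centre of its underside
- bottle_amber: amber glass bottle, white cap, 50 dia x 160 tall, near the other flank of the heater's front (mm); loose bystander, origin: centre of its underside
- jar: white jar, orange cap, 52 dia x 100 tall, behind the tail end of the dock (mm); loose bystander, origin: centre of its underside
- beaker: clear plastic beaker, 70 dia x 90 tall (mm); loose bystander, origin: centre of its underside
Things that resemble listed ones, but are neither listed nor needed, are in the scene too. There is more than one size of the thermometer; the job needs the smallest. Of the things that look like the probe, take the one that is farthest to the robot's right at the start.

How it is judged (in metres and radians):
On the way, in this order (a step that is already met when the one before it is completed fails the run):
1. the held thermometer looks squarely (within 15 degrees, 18 mm) at the middle of the target from 45 to 100 mm away and is held still (x of target in the frame of nose between 0.045 and 0.1 m and y of target in the frame of nose between -0.018 and 0.018 m and z of target in the frame of nose between -0.018 and 0.018 m and angle between the x axis of thermometer and the x axis of target, either way round below 0.26 rad and linear speed of thermometer below 0.025 m/s and angular speed of thermometer below 0.2 rad/s and contact force between thermometer and the fingers above 1 N), for 1.6 s.
2. the thermometer lies back in its dock, released (z of thermometer in the frame of dock between 0.015 and 0.025 m and x of thermometer in the frame of dock between -0.02 and 0.02 m and y of thermometer in the frame of dock between -0.01 and 0.01 m and angle between thermometer's own z axis and vertical below 0.12 rad and angle between the x axis of thermometer and the x axis of dock, either way round below 0.2 rad and linear speed of thermometer below 0.02 m/s and contact force between thermometer and the fingers below 0.1 N), for 0.3 s.
3. the probe stands fully home in the heater's well, released (z of probe in the frame of well below -0.04 m and horizontal distance between probe and well below 0.006 m and angle between probe's own z axis and vertical below 0.15 rad and linear speed of probe below 0.02 m/s and contact force between probe and the fingers below 0.1 N), for 0.2 s.
At the end, for the whole second after the job is handed in: The probe stands upright in the heater's well with its tip at least 40 mm below the mouth, within 6 mm of the well's centre and at rest; the thermometer lies level and at rest on both saddles of its dock, between the lips (within 20 mm lengthways, 10 mm sideways); both are let go (all of step 2 and all of step 3); the robot touches nothing.
It fails at once if the thermometer touches the heater (contact force between thermometer and heater above 1 N).
It fails at once if the thermometer is dropped or slammed into its dock (contact force between thermometer and dock above 60 N).
It fails at once if the probe leaves its holder while the thermometer is not in its dock (z of probe in the frame of holder above 0.05 m and distance between thermometer and dock above 0.05 m).
It fails at once if a bottle, the jar or the beaker is displaced by more than 20 mm or tipped (distance of any of bottle_blue, bottle_amber, jar, beaker from where it was at the start of the episode above 0.02 m or angle between any of bottle_blue, bottle_amber, jar, beaker's own z axis and vertical above 0.3 rad).
It also fails if it takes over 72 s, if anything falls off the work surface, if the arm or the gripper's body presses on something with over 40 N, if the wrist force passes 120 N, or if a joint passes its speed limit or range.

## Working session

There is one attempt and no reset: what is moved stays moved. The work goes in short steps, Python scripts to look and compute and a tool call to move; the robot and the scene stay as the last step left them, time stands still between calls to the robot, and variables do not carry over. Pictures are saved under pics/ and viewed, at most 10 in all, crops included, and the job is handed in when it is done.

Besides the shell and the picture viewer there is one more tool, called as a command line: name --pt "numbers of a row" for each row, then --argument value for the rest. step_arm: Moves the arm, as the interface text tells. Its arguments: {"type":"object","properties":{"steps":{"type":"array","items":{"type":"array","items":{"type":"number","minimum":-1,"maximum":1}}},"gripper":{"type":"number"},"newtons":{"type":"number"}},"required":["steps"]}

```bash
ls; mkdir -p pics; python3 - <<'E'
from cell import *
import cv2, numpy as np
s=get_state(); print(s)
for n in("side","top"):
    im,d=read_camera(n); cv2.imwrite(f"pics/{n}0.png",im); np.save(f"pics/{n}0.npy",d); p=camera_params(n); print(n,p)
E
```

```text
pics
{'time': 0.0, 'joint_pos': array([ 1.12199313e+00,  2.38792730e-01, -1.42530840e-02,  1.31917839e+00,
        6.22241459e-06,  1.57079780e+00]), 'joint_velocities': array([-0.00066806, -0.00033213,  0.00107533, -0.0011145 , -0.00205776,
        0.00059452]), 'joint_efforts': array([ 2.35600848e-03, -5.38783908e+01,  3.46438479e+01,  1.84073194e-02,
        1.93175392e-04, -1.23433099e-05]), 'eef_pos': array([227.72180339, 472.86597517, 404.07162232]), 'orientation': array([-1.61900798e-04,  2.22523666e-01,  9.74927027e-01, -6.95347661e-04]), 'contact_force': array([-0.43404124,  0.04921128, -0.16159866]), 'moment': array([-9.21638355e-06, -2.09576277e-02, -3.96676378e-02]), 'gripper_force': 0.0, 'opening': 1.0018574847100339}
side {'intrinsics': array([[444.10764903,   0.        , 317.31439087],
       [  0.        , 444.10764903, 242.81133788],
       [  0.        ,   0.        ,   1.        ]]), 'T': array([[-9.55600079e-01, -1.64766268e-01,  2.44296063e-01,
         3.56191313e+02],
       [-2.94593877e-01,  5.15766377e-01, -8.04487099e-01,
         7.23573052e+02],
       [ 6.55264159e-03, -8.40736059e-01, -5.41405524e-01,
         5.68141760e+02],
       [ 0.00000000e+00,  0.00000000e+00,  0.00000000e+00,
         1.00000000e+00]])}
top {'intrinsics': array([[519.65742811,   0.        , 317.36194786],
       [  0.        , 519.65742811, 247.89825036],
       [  0.        ,   0.        ,   1.        ]]), 'T': array([[-1.31544347e-02, -9.95528305e-01,  9.35433309e-02,
         4.55274824e+02],
       [-9.99774234e-01,  1.15337360e-02, -1.78452516e-02,
         5.61765608e+01],
       [ 1.66865490e-02, -9.37569563e-02, -9.95455269e-01,
         1.17437104e+03],
       [ 0.00000000e+00,  0.00000000e+00,  0.00000000e+00,
         1.00000000e+00]])}
```

View pics/top0.png

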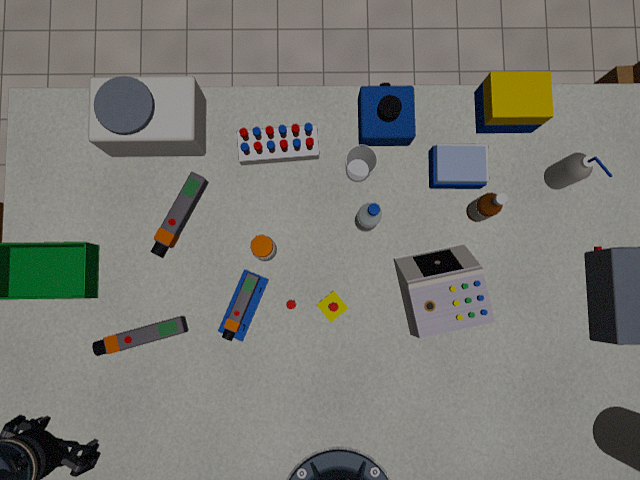

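View pics/side0.png

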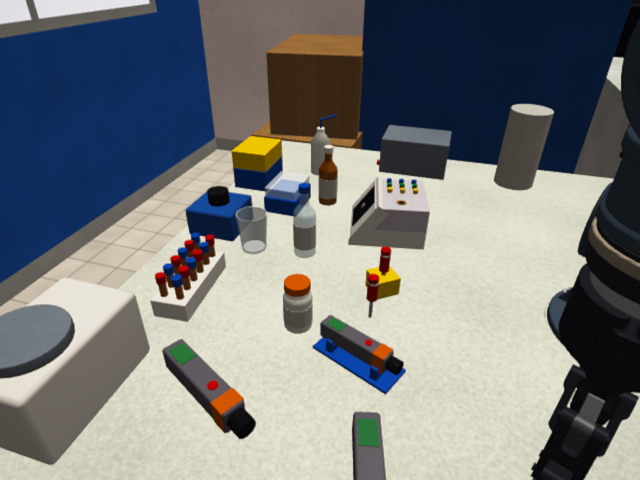

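Candidates for the thermometer in the top view are at (180,215), (140,336) and (243,305). The last is the shortest, about 74 px against about 94, and it lies in the blue dock. For the probe there is a free-standing one at (291,304) and one in the yellow holder at (333,307). The holder one is farther right, so it is the one to take. I'll confirm both in crops.

```bash
python3 - <<'E'
import cv2,numpy as np
t=cv2.imread("pics/top0.png"); s=cv2.imread("pics/side0.png")
r=lambda im,x,y,w,h,k:cv2.resize(im[y:y+h,x:x+w],None,fx=k,fy=k,interpolation=cv2.INTER_CUBIC)
cv2.imwrite("pics/c1.png",r(t,210,260,150,90,5))
cv2.imwrite("pics/c2.png",r(t,350,185,160,160,3.5))
cv2.imwrite("pics/c3.png",r(s,300,170,140,220,2.7))
E
```

```text
(no output)
```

View pics/c1.png

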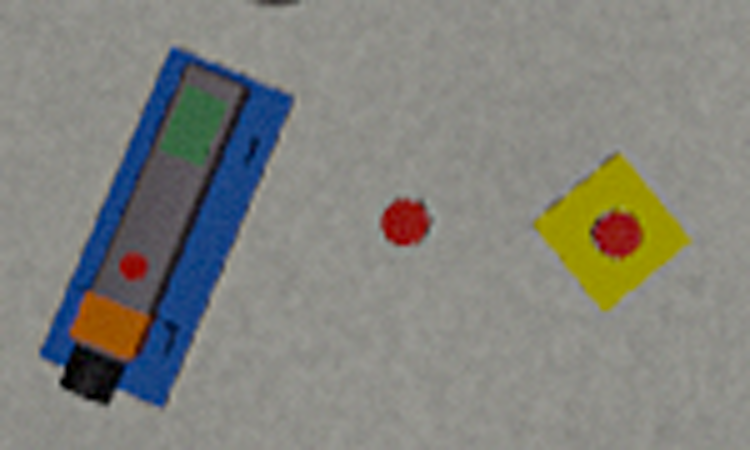

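View pics/c2.png

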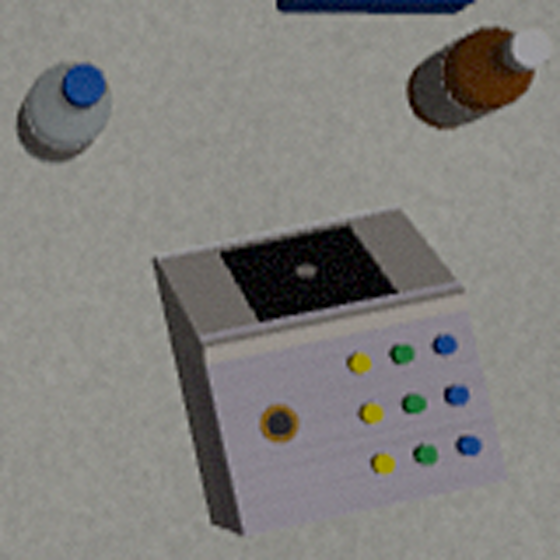

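View pics/c3.png

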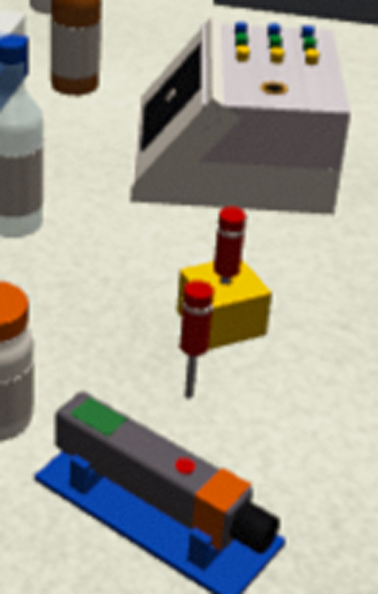

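The crops confirm both picks. The smallest thermometer is docked with its button at top px (236.6,313) and nose at (227,338). The probe in the holder is at (333.6,306.5). The well is at (429.7,305.9) and the dot at (437.4,262.4). Next I'll triangulate and cross-check with depth.

```bash
cat > h.py <<'E'
import numpy as np, cv2
from cell import *
from scipy.spatial.transform import Rotation as R
P={n:camera_params(n) for n in("side","top")}
def ray(n,px):
    K,T=P[n]["intrinsics"],P[n]["T"]; d=T[:3,:3]@np.linalg.solve(K,[px[0],px[1],1.]); return T[:3,3],d
def atz(n,px,z):
    o,d=ray(n,px); return o+d*(z-o[2])/d[2]
def tri(a,b):
    (o1,d1),(o2,d2)=ray("top",a),ray("side",b)
    t=np.linalg.lstsq(np.c_[d1,-d2],o2-o1,rcond=None)[0]; p,q=o1+t[0]*d1,o2+t[1]*d2
    return (p+q)/2,np.linalg.norm(p-q)
def dep(n,px,D):
    o,d=ray(n,px); z=np.median(D[int(px[1])-1:int(px[1])+2,int(px[0])-1:int(px[0])+2]); return o+d*z
E
python3 - <<'E'
from h import *
np.set_printoptions(precision=1,suppress=True)
Dt,Ds=np.load("pics/top0.npy"),np.load("pics/side0.npy")
c1=lambda u,v:(210+(u+.5)/5-.5,260+(v+.5)/5-.5); c2=lambda u,v:(350+(u+.5)/3.5-.5,185+(v+.5)/3.5-.5); c3=lambda u,v:(300+(u+.5)/2.7-.5,170+(v+.5)/2.7-.5)
for n,a,b in [("button",c1(133,265),c3(185,466)),("green",c1(194,122),c3(98,415)),("probe",c1(618,233),c3(231,213)),("well",c2(279,423),c3(275,88)),("dot",c2(306,271),c3(169,95)),("blue",c2(85,85),c3(12,45)),("amber",c2(530,48),(328,149))]:
    p,e=tri(a,b); print(n,p,"gap %.1f"%e,"dtop",dep("top",a,Dt),"dside",dep("side",b,Ds))
print("bar top corners z52"); C=[atz("top",c1(*q),52) for q in((188,65),(245,88),(132,360),(70,335))]
for q in C: print(q)
x=(C[3]+C[2]-C[0]-C[1])[:2]; print(np.degrees(np.arctan2(x[1],x[0])),np.linalg.norm(x)/2, sum(C)/4)
print("dock z6"); 
for q in((175,48),(293,96),(165,406),(42,355)): print(atz("top",c1(*q),6))
print("holder z40"); H=[atz("top",c1(*q),40) for q in((617,152),(690,240),(607,312),(533,225))]; print(np.mean(H,0)); print(np.array(H))
print("heater top z100"); 
for q in((210,348),(463,293),(505,480),(243,534)): print(atz("top",c2(*q),100))
print("plate", [dep("top",c2(*q),Dt) for q in((222,254),(350,226),(397,292),(260,320))])
E
```

```text
button [424.6 211.6  51.9] gap 1.8 dtop [423.8 211.3  53.8] dside [425.2 214.2  54.4]
green [485.1 185.5  52.2] gap 1.3 dtop [484.4 185.2  54.1] dside [485.3 187.6  54.1]
probe [436.7   6.   98.9] gap 2.5 dtop [435.5   5.9  99.7] dside [437.9   5.9  98.7]
well [ 434.6 -192.4  100.4] gap 0.8 dtop [ 434.3 -192.1  102. ] dside [ 434.9 -190.4  101.4]
dot [ 527.9 -220.2   64.4] gap 3.8 dtop [ 525.8 -219.7   67.7] dside [ 530.9 -225.7   61.4]
blue [626.9 -73.9 165.6] gap 2.2 dtop [625.  -73.7 170. ] dside [624.8 -64.4 170.4]
amber [ 648.5 -332.1  151.1] gap 2.8 dtop [ 645.3 -328.8  160.7] dside [ 645.8 -317.3  156.9]
bar top corners z52
[509. 188.  52.]
[498.8 163.5  52. ]
[383.5 211.9  52. ]
[394.5 238.3  52. ]
156.76388178205454 125.05371965028563 [446.5 200.4  52. ]
dock z6
[518.9 199.2   6. ]
[496.7 146.4   6. ]
[360.2 203.6   6. ]
[383.4 258.1   6. ]
holder z40
[434.8   5.8  40. ]
[[469.4   3.   40. ]
 [430.9 -28.1  40. ]
 [400.4   8.4  40. ]
 [438.3  40.   40. ]]
heater top z100
[ 478.8 -153.1  100. ]
[ 509.5 -304.9  100. ]
[ 399.1 -325.   100. ]
[ 369.9 -169.2  100. ]
plate [array([ 539.4, -175.3,   33.8]), array([ 556.2, -257.4,   32.8]), array([ 510.7, -266.2,   97.5]), array([ 495.2, -184.2,   96.1])]
```

Everything agrees with the sizes given:
- **Thermometer:** origin (441,203), yaw 156.7°.
- **Target:** (527,-220,65), heater yaw 11°.
- **Well:** (434.5,-192).
- **Probe:** (436,6).

Next is a small planner that prints rows.

```bash
cat >> h.py <<'E'
def tool(yaw,tilt=0):   # tool x horizontal heading yaw (deg), then nose-down tilt; z along fingers
    X=R.from_euler("ZY",[yaw,tilt],degrees=True).as_matrix()   # thermometer axes
    return np.c_[X[:,0],-X[:,1],-X[:,2]]
def plan(p,Rt,n=10,smooth=False,s=None):
    if s is None:
        s=get_state(); s=(s["eef_pos"],R.from_quat(np.roll(s["orientation"],-1)))
    p0,R0=s; Rt=R.from_matrix(Rt) if isinstance(Rt,np.ndarray) else Rt; w=(R0.inv()*Rt).as_rotvec(); d=np.array(p)-p0
    u=np.linspace(0,1,n+1); f=u*u*(3-2*u) if smooth else u; acc=R0; rows=[]; pos=np.array(p0)
    for i in range(n):
        want=R0*R.from_rotvec(w*f[i+1]); sh=acc.inv().apply(p0+d*f[i+1]-pos); tr=(acc.inv()*want).as_rotvec()
        r=np.round(np.r_[sh/100,tr/np.pi],3)+0.; rows.append(r.tolist()); pos=pos+acc.apply(r[:3]*100); acc=acc*R.from_rotvec(r[3:]*np.pi)
    for i in range(0,n,10): print(str(rows[i:i+10]).replace(" ",""))
    return pos,acc
E
python3 - <<'E'
from h import *
s=plan([441,203,300],tool(156.7)); s=plan([441,203,193],tool(156.7),smooth=True,s=s)
D=np.load("pics/top0.npy"); print(dep("top",(263,246),D))
E
```

```text
[[-0.309,-0.15,0.104,0.0,0.0,-0.001],[-0.309,-0.152,0.105,0.0,0.0,-0.002],[-0.308,-0.153,0.104,0.0,0.0,-0.001],[-0.307,-0.155,0.104,0.0,0.0,-0.001],[-0.307,-0.155,0.105,0.0,0.0,-0.002],[-0.306,-0.157,0.104,0.0,0.0,-0.001],[-0.305,-0.158,0.104,0.0,0.0,-0.001],[-0.305,-0.16,0.105,0.0,0.0,-0.002],[-0.304,-0.161,0.104,0.0,0.0,-0.001],[-0.303,-0.162,0.104,0.0,0.0,-0.001]]
[[0.0,0.0,0.03,0.0,0.0,0.0],[0.0,0.0,0.081,0.0,0.0,0.0],[0.0,0.0,0.12,0.0,0.0,0.0],[0.0,0.001,0.146,0.0,0.0,0.0],[0.0,0.0,0.158,0.0,0.0,0.0],[0.0,0.0,0.159,0.0,0.0,0.0],[0.0,0.0,0.145,0.0,0.0,0.0],[0.0,0.0,0.12,0.0,0.0,0.0],[-0.001,0.001,0.081,0.0,0.0,0.0],[0.0,0.0,0.03,0.0,0.0,0.0]]
[561.63869946 149.74531988  98.53864791]
```

step_arm --pt "-0.309 -0.15 0.104 0 0 -0.001" --pt "-0.309 -0.152 0.105 0 0 -0.002" --pt "-0.308 -0.153 0.104 0 0 -0.001" --pt "-0.307 -0.155 0.104 0 0 -0.001" --pt "-0.307 -0.155 0.105 0 0 -0.002" --pt "-0.306 -0.157 0.104 0 0 -0.001" --pt "-0.305 -0.158 0.104 0 0 -0.001" --pt "-0.305 -0.16 0.105 0 0 -0.002" --pt "-0.304 -0.161 0.104 0 0 -0.001" --pt "-0.303 -0.162 0.104 0 0 -0.001" --gripper 1 --newtons 40

```text
time: 1.1
eef_pos: [441.6, 201.9, 299.8]
orientation: [-0.0, 0.202, 0.979, -0.0]
contact_force: [0.4, 0.9, 0.8]
opening: 1.003
gripper_force: 0.0
```

step_arm --pt "0 0 0.03 0 0 0" --pt "0 0 0.08 0 0 0" --pt "0 0 0.12 0 0 0" --pt "0 0.005 0.145 0 0 0" --pt "0 0.005 0.16 0 0 0" --pt "0 0 0.16 0 0 0" --pt "0 0 0.145 0 0 0" --pt "0 0 0.12 0 0 0" --pt "0 0 0.08 0 0 0" --pt "0 0 0.03 0 0 0"

```text
time: 2.1
eef_pos: [440.7, 204.7, 192.6]
orientation: [-0.001, 0.202, 0.979, -0.0]
contact_force: [-0.4, 0.2, 0.7]
opening: 1.001
gripper_force: 0.0
```

step_arm --pt "0 0 0 0 0 0" --pt "0 0 0 0 0 0" --pt "0 0 0 0 0 0" --pt "0 0 0 0 0 0" --pt "0 0 0 0 0 0" --pt "0 0 0 0 0 0" --pt "0 0 0 0 0 0" --pt "0 0 0 0 0 0" --pt "0 0 0 0 0 0" --pt "0 0 0 0 0 0" --gripper -1 --newtons 40

```text
time: 3.1
eef_pos: [441.7, 204.2, 193.9]
orientation: [0.0, 0.203, 0.979, 0.0]
contact_force: [-1.8, -0.0, 6.2]
opening: 0.326
gripper_force: 39.8
```

```bash
python3 - <<'E'
from h import *
s=plan([441,204,330],tool(156.7),smooth=True); s=plan([560,-213,400],tool(191,35),20,smooth=True,s=s)
E
```

```text
[[0.0,0.0,-0.038,0.0,0.0,0.0],[0.0,0.0,-0.103,0.0,0.0,0.0],[0.001,-0.001,-0.153,0.0,0.0,0.0],[0.001,0.0,-0.185,0.0,0.0,0.0],[0.0,-0.001,-0.201,0.0,0.0,0.0],[0.001,0.0,-0.202,0.0,0.0,0.0],[0.001,-0.001,-0.185,0.0,0.0,0.0],[0.0,0.0,-0.152,0.0,0.0,0.0],[0.0,0.0,-0.103,0.0,0.0,0.0],[0.001,0.0,-0.039,0.0,0.0,0.0]]
[[-0.02,-0.024,-0.005,0.0,-0.001,-0.001],[-0.057,-0.07,-0.014,-0.002,-0.004,-0.004],[-0.088,-0.111,-0.023,-0.002,-0.006,-0.006],[-0.115,-0.149,-0.028,-0.002,-0.009,-0.008],[-0.135,-0.183,-0.031,-0.003,-0.009,-0.01],[-0.149,-0.214,-0.033,-0.004,-0.012,-0.011],[-0.157,-0.24,-0.034,-0.003,-0.012,-0.012],[-0.159,-0.263,-0.032,-0.004,-0.013,-0.013],[-0.156,-0.279,-0.031,-0.005,-0.014,-0.014],[-0.147,-0.292,-0.029,-0.004,-0.014,-0.014]]
[[-0.136,-0.298,-0.027,-0.004,-0.014,-0.013],[-0.122,-0.297,-0.024,-0.005,-0.014,-0.014],[-0.106,-0.289,-0.022,-0.004,-0.013,-0.013],[-0.088,-0.274,-0.021,-0.004,-0.013,-0.012],[-0.072,-0.252,-0.019,-0.003,-0.011,-0.011],[-0.056,-0.222,-0.016,-0.003,-0.01,-0.01],[-0.041,-0.185,-0.015,-0.003,-0.008,-0.008],[-0.027,-0.141,-0.011,-0.002,-0.006,-0.006],[-0.016,-0.089,-0.007,-0.001,-0.004,-0.004],[-0.006,-0.031,-0.003,0.0,-0.001,-0.001]]
```

step_arm --pt "0 0 -0.038 0 0 0" --pt "0 0 -0.103 0 0 0" --pt "0 0 -0.153 0 0 0" --pt "0 0 -0.185 0 0 0" --pt "0 0 -0.201 0 0 0" --pt "0 0 -0.202 0 0 0" --pt "0 0 -0.185 0 0 0" --pt "0 0 -0.152 0 0 0" --pt "0 0 -0.103 0 0 0" --pt "0 0 -0.039 0 0 0"

```text
time: 4.1
eef_pos: [441.6, 204.1, 330.8]
orientation: [0.001, 0.203, 0.979, 0.0]
contact_force: [-0.4, 0.6, -1.3]
opening: 0.324
gripper_force: 39.5
```

step_arm --pt "-0.02 -0.024 -0.005 0.0 -0.001 -0.001" --pt "-0.057 -0.07 -0.014 -0.002 -0.004 -0.004" --pt "-0.088 -0.111 -0.023 -0.002 -0.006 -0.006" --pt "-0.115 -0.149 -0.028 -0.002 -0.009 -0.008" --pt "-0.135 -0.183 -0.031 -0.003 -0.009 -0.01" --pt "-0.149 -0.214 -0.033 -0.004 -0.012 -0.011" --pt "-0.157 -0.24 -0.034 -0.003 -0.012 -0.012" --pt "-0.159 -0.263 -0.032 -0.004 -0.013 -0.013" --pt "-0.156 -0.279 -0.031 -0.005 -0.014 -0.014" --pt "-0.147 -0.292 -0.029 -0.004 -0.014 -0.014"

```text
time: 5.1
eef_pos: [500.8, -6.1, 364.0]
orientation: [0.153, 0.055, 0.987, 0.014]
contact_force: [1.2, 0.4, -0.5]
opening: 0.319
gripper_force: 39.4
```

step_arm --pt "-0.136 -0.298 -0.027 -0.004 -0.014 -0.013" --pt "-0.122 -0.297 -0.024 -0.005 -0.014 -0.014" --pt "-0.106 -0.289 -0.022 -0.004 -0.013 -0.013" --pt "-0.088 -0.274 -0.021 -0.004 -0.013 -0.012" --pt "-0.072 -0.252 -0.019 -0.003 -0.011 -0.011" --pt "-0.056 -0.222 -0.016 -0.003 -0.01 -0.01" --pt "-0.041 -0.185 -0.015 -0.003 -0.008 -0.008" --pt "-0.027 -0.141 -0.011 -0.002 -0.006 -0.006" --pt "-0.016 -0.089 -0.007 -0.001 -0.004 -0.004" --pt "-0.006 -0.031 -0.003 0.0 -0.001 -0.001"

```text
time: 6.1
eef_pos: [560.3, -213.9, 398.9]
orientation: [0.298, -0.091, 0.95, 0.028]
contact_force: [-0.2, 0.6, -2.2]
opening: 0.319
gripper_force: 39.5
```

```bash
python3 - <<'E'
from h import *
im,d=read_camera("side"); t,dt=read_camera("top")
a=im[40:280,200:480]; b=t[150:350,340:540]
cv2.imwrite("pics/e1.png",np.hstack([cv2.resize(a,(420,360)),cv2.resize(b,(360,360))])); 
s=plan([560,-213.5,279.5],tool(191,35),smooth=True)
E
```

```text
[[0.019,0.0,0.027,0.0,0.0,0.0],[0.052,0.0,0.075,0.0,0.0,0.0],[0.077,-0.001,0.109,0.0,0.0,0.0],[0.094,0.0,0.134,0.0,0.0,0.0],[0.101,0.0,0.145,0.0,0.0,0.0],[0.102,-0.001,0.144,0.0,-0.001,0.0],[0.094,0.0,0.133,0.0,0.0,0.0],[0.077,-0.001,0.11,0.0,0.0,0.0],[0.052,0.0,0.074,0.0,0.0,0.0],[0.02,0.0,0.027,0.0,0.0,0.0]]
```

View pics/e1.png

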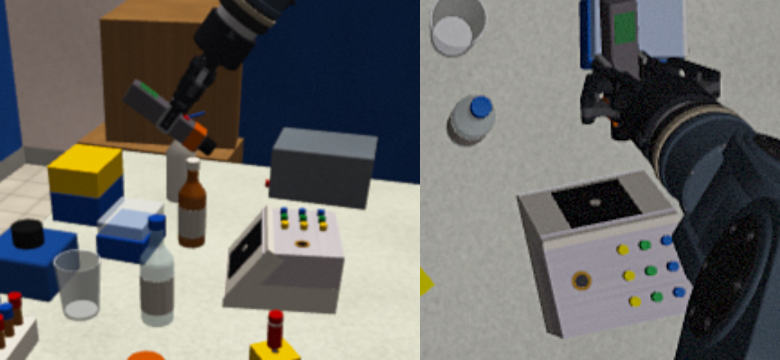

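The thermometer is firmly held and pitched nose-down at side crop (170,115). The bottles stand clear on both sides, so I'll descend onto the target axis and hold.

step_arm --pt "0.019 0 0.027 0 0 0" --pt "0.052 0 0.075 0 0 0" --pt "0.077 0 0.109 0 0 0" --pt "0.094 -0.001 0.134 0 0 0" --pt "0.101 0 0.145 0 0 0" --pt "0.102 -0.001 0.144 0 -0.001 0" --pt "0.094 0 0.133 0 0 0" --pt "0.077 -0.001 0.11 0 0 0" --pt "0.052 0 0.074 0 0 0" --pt "0.02 0 0.027 0 0 0"

```text
time: 7.2
eef_pos: [559.9, -212.7, 278.6]
orientation: [0.299, -0.091, 0.949, 0.029]
contact_force: [0.2, 0.1, -1.3]
opening: 0.322
gripper_force: 39.5
```

```bash
python3 - <<'E'
from h import *
im,d=read_camera("side"); t,dt=read_camera("top"); s=get_state(); print(s["eef_pos"],s["orientation"],s["contact_force"])
a=im[100:240,270:450]; b=t[150:300,380:500]
cv2.imwrite("pics/e2.png",np.hstack([cv2.resize(a,(450,350)),cv2.resize(b,(280,350))]))
Rt=R.from_quat(np.roll(s["orientation"],-1)).as_matrix(); nose=s["eef_pos"]+Rt@[80,0,173.9-17]
n=-Rt[:,0]; v=np.array([527,-220,65])-nose; print(nose, Rt.T@v)
E
```

```text
[ 560.26855829 -212.98512207  279.56593887] [ 0.29972729 -0.09144878  0.94919572  0.02877785] [-1.25615631  0.19250481 -1.4052946 ]
[ 584.43067955 -208.32062464  105.17544498] [71.04877128 -0.49611602 -0.76361677]
```

View pics/e2.png

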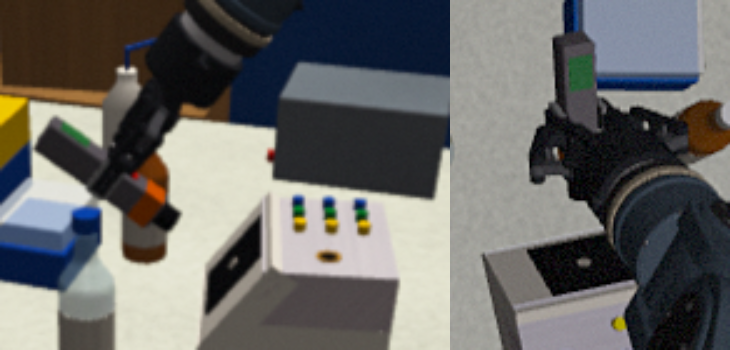

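The nose is at crop (172,215) and looks along the line to the white dot at (233,264). The computed target is at (71, 0, -1) mm in the nose frame. Holding.

step_arm --pt "0 0 0 0 0 0" --pt "0 0 0 0 0 0" --pt "0 0 0 0 0 0" --pt "0 0 0 0 0 0" --pt "0 0 0 0 0 0" --pt "0 0 0 0 0 0" --pt "0 0 0 0 0 0" --pt "0 0 0 0 0 0" --pt "0 0 0 0 0 0" --pt "0 0 0 0 0 0"

```text
time: 8.3
eef_pos: [560.4, -213.3, 280.0]
orientation: [0.3, -0.091, 0.949, 0.029]
contact_force: [0.2, 0.5, -0.5]
opening: 0.321
gripper_force: 39.5
```

step_arm --pt "0 0 0 0 0 0" --pt "0 0 0 0 0 0" --pt "0 0 0 0 0 0" --pt "0 0 0 0 0 0" --pt "0 0 0 0 0 0" --pt "0 0 0 0 0 0" --pt "0 0 0 0 0 0" --pt "0 0 0 0 0 0" --pt "0 0 0 0 0 0" --pt "0 0 0 0 0 0"

```text
time: 9.3
eef_pos: [560.4, -213.3, 280.0]
orientation: [0.3, -0.091, 0.949, 0.029]
contact_force: [0.5, 0.2, -1.3]
opening: 0.322
gripper_force: 39.5
```

step_arm --pt "0 0 0 0 0 0" --pt "0 0 0 0 0 0" --pt "0 0 0 0 0 0" --pt "0 0 0 0 0 0" --pt "0 0 0 0 0 0" --pt "0 0 0 0 0 0" --pt "0 0 0 0 0 0" --pt "0 0 0 0 0 0" --pt "0 0 0 0 0 0" --pt "0 0 0 0 0 0"

```text
time: 10.3
eef_pos: [560.3, -213.3, 280.0]
orientation: [0.3, -0.091, 0.949, 0.029]
contact_force: [0.5, -0.1, -0.3]
opening: 0.322
gripper_force: 39.5
```

```bash
python3 - <<'E'
from h import *
s=plan([560,-213,400],tool(191,35),smooth=True); s=plan([441.6,204.1,300],tool(156.7),20,smooth=True,s=s)
E
```

```text
[[-0.019,0.0,-0.028,0.0,0.0,0.0],[-0.052,0.0,-0.074,0.0,0.0,0.0],[-0.077,0.001,-0.11,0.0,0.0,0.0],[-0.094,0.0,-0.134,0.0,0.0,0.0],[-0.102,0.0,-0.146,0.0,0.0,0.0],[-0.101,0.001,-0.145,0.0,0.0,0.0],[-0.094,0.0,-0.134,0.0,0.0,0.0],[-0.077,0.0,-0.11,0.0,0.0,0.0],[-0.052,0.001,-0.075,0.0,0.0,0.0],[-0.019,0.0,-0.027,0.0,0.0,0.0]]
[[0.006,0.031,0.004,0.0,0.001,0.001],[0.019,0.09,0.013,0.002,0.004,0.004],[0.03,0.141,0.019,0.002,0.006,0.006],[0.044,0.186,0.026,0.002,0.009,0.008],[0.057,0.223,0.03,0.003,0.01,0.01],[0.072,0.254,0.035,0.004,0.011,0.011],[0.088,0.276,0.038,0.003,0.012,0.012],[0.103,0.292,0.041,0.004,0.014,0.013],[0.118,0.301,0.044,0.005,0.013,0.013],[0.131,0.302,0.045,0.004,0.015,0.014]]
[[0.143,0.297,0.048,0.004,0.014,0.014],[0.149,0.285,0.05,0.005,0.014,0.014],[0.154,0.267,0.05,0.004,0.013,0.013],[0.152,0.245,0.05,0.004,0.012,0.012],[0.144,0.218,0.047,0.003,0.012,0.011],[0.131,0.187,0.045,0.003,0.009,0.009],[0.112,0.152,0.039,0.003,0.009,0.008],[0.087,0.113,0.031,0.001,0.006,0.006],[0.056,0.07,0.02,0.002,0.004,0.004],[0.02,0.025,0.007,0.0,0.001,0.001]]
```

step_arm --pt "-0.019 0.0 -0.028 0.0 0.0 0.0" --pt "-0.052 0.0 -0.074 0.0 0.0 0.0" --pt "-0.077 0.001 -0.11 0.0 0.0 0.0" --pt "-0.094 0.0 -0.134 0.0 0.0 0.0" --pt "-0.102 0.0 -0.146 0.0 0.0 0.0" --pt "-0.101 0.001 -0.145 0.0 0.0 0.0" --pt "-0.094 0.0 -0.134 0.0 0.0 0.0" --pt "-0.077 0.0 -0.11 0.0 0.0 0.0" --pt "-0.052 0.001 -0.075 0.0 0.0 0.0" --pt "-0.019 0.0 -0.027 0.0 0.0 0.0"

```text
time: 11.3
eef_pos: [560.1, -213.0, 401.6]
orientation: [0.301, -0.092, 0.949, 0.028]
contact_force: [-0.1, 0.3, -1.7]
opening: 0.324
gripper_force: 39.5
```

step_arm --pt "0.006 0.031 0.004 0.0 0.001 0.001" --pt "0.019 0.09 0.013 0.002 0.004 0.004" --pt "0.03 0.141 0.019 0.002 0.006 0.006" --pt "0.044 0.186 0.026 0.002 0.009 0.008" --pt "0.057 0.223 0.03 0.003 0.01 0.01" --pt "0.072 0.254 0.035 0.004 0.011 0.011" --pt "0.088 0.276 0.038 0.003 0.012 0.012" --pt "0.103 0.292 0.041 0.004 0.014 0.013" --pt "0.118 0.301 0.044 0.005 0.013 0.013" --pt "0.131 0.302 0.045 0.004 0.015 0.014"

```text
time: 12.3
eef_pos: [499.6, -3.0, 349.0]
orientation: [0.151, 0.057, 0.987, 0.014]
contact_force: [0.5, 0.5, -1.3]
opening: 0.324
gripper_force: 39.5
```

step_arm --pt "0.143 0.297 0.048 0.004 0.014 0.014" --pt "0.149 0.285 0.05 0.005 0.014 0.014" --pt "0.154 0.267 0.05 0.004 0.013 0.013" --pt "0.152 0.245 0.05 0.004 0.012 0.012" --pt "0.144 0.218 0.047 0.003 0.012 0.011" --pt "0.131 0.187 0.045 0.003 0.009 0.009" --pt "0.112 0.152 0.039 0.003 0.009 0.008" --pt "0.087 0.113 0.031 0.001 0.006 0.006" --pt "0.056 0.07 0.02 0.002 0.004 0.004" --pt "0.02 0.025 0.007 0.0 0.001 0.001"

```text
time: 13.3
eef_pos: [441.0, 204.9, 299.3]
orientation: [-0.0, 0.201, 0.98, -0.001]
contact_force: [-0.1, -0.1, -1.2]
opening: 0.319
gripper_force: 39.5
```

```bash
python3 - <<'E'
from h import *
print(get_state()["eef_pos"],get_state()["orientation"])
s=plan([441.6,203.5,200],tool(156.7),smooth=True)
E
```

```text
[441.0058187  204.85554257 299.31541376] [-4.41456108e-04  2.00888459e-01  9.79613859e-01 -5.65541030e-04]
[[0.0,0.0,0.028,0.0,0.0,0.0],[-0.001,-0.001,0.075,0.0,0.0,0.0],[-0.001,-0.001,0.112,0.0,0.0,0.0],[-0.002,-0.001,0.135,0.0,0.0,0.0],[-0.002,-0.001,0.147,0.0,0.0,0.0],[-0.001,-0.002,0.147,0.0,0.0,0.0],[-0.002,-0.001,0.135,0.0,0.0,0.001],[-0.001,-0.001,0.111,0.0,0.0,0.0],[-0.001,-0.001,0.075,0.0,0.0,0.0],[0.0,0.0,0.028,0.0,0.0,0.0]]
```

step_arm --pt "0 0 0.028 0 0 0" --pt "-0.001 -0.001 0.075 0 0 0" --pt "-0.001 -0.001 0.112 0 0 0" --pt "-0.002 -0.001 0.135 0 0 0" --pt "-0.002 -0.001 0.147 0 0 0" --pt "-0.001 -0.002 0.147 0 0 0" --pt "-0.002 -0.001 0.135 0 0 0.001" --pt "-0.001 -0.001 0.111 0 0 0" --pt "-0.001 -0.001 0.075 0 0 0" --pt "0 0 0.028 0 0 0"

```text
time: 14.3
eef_pos: [442.1, 202.6, 199.8]
orientation: [-0.0, 0.203, 0.979, -0.0]
contact_force: [0.2, -0.6, -1.7]
opening: 0.32
gripper_force: 39.5
```

step_arm --pt "0 0 0.008 0 0 0" --pt "0 0 0.008 0 0 0" --pt "0 0 0.008 0 0 0" --pt "0 0 0.008 0 0 0" --pt "0 0 0.008 0 0 0" --pt "0 0 0.006 0 0 0" --pt "0 0 0.006 0 0 0" --pt "0 0 0.004 0 0 0" --pt "0 0 0.004 0 0 0" --pt "0 0 0 0 0 0"

```text
time: 15.3
eef_pos: [442.3, 202.9, 194.7]
orientation: [0.0, 0.203, 0.979, 0.0]
contact_force: [-0.0, -0.4, -2.3]
opening: 0.321
gripper_force: 39.5
```

step_arm --pt "0 0 0.003 0 0 0" --pt "0 0 0.003 0 0 0" --pt "0 0 0.003 0 0 0" --pt "0 0 0.003 0 0 0" --pt "0 0 0 0 0 0" --pt "0 0 0 0 0 0" --pt "0 0 0 0 0 0" --pt "0 0 0 0 0 0" --pt "0 0 0 0 0 0" --pt "0 0 0 0 0 0"

```text
time: 16.3
eef_pos: [442.2, 202.9, 194.0]
orientation: [0.0, 0.203, 0.979, 0.0]
contact_force: [-1.8, -0.7, 4.5]
opening: 0.318
gripper_force: 40.5
```

step_arm --pt "0 0 0 0 0 0" --pt "0 0 0 0 0 0" --pt "0 0 0 0 0 0" --pt "0 0 0 0 0 0" --pt "0 0 0 0 0 0" --pt "0 0 0 0 0 0" --pt "0 0 0 0 0 0" --pt "0 0 0 0 0 0" --pt "0 0 0 0 0 0" --pt "0 0 0 0 0 0" --gripper 1

```text
time: 17.3
eef_pos: [442.3, 202.9, 193.5]
orientation: [0.0, 0.203, 0.979, 0.0]
contact_force: [0.4, 0.5, 0.8]
opening: 1.001
gripper_force: 0.0
```

step_arm --pt "0 0 -0.02 0 0 0" --pt "0 0 -0.05 0 0 0" --pt "0 0 -0.1 0 0 0" --pt "0 0 -0.17 0 0 0" --pt "0 0 -0.2 0 0 0" --pt "0 0 -0.2 0 0 0" --pt "0 0 -0.17 0 0 0" --pt "0 0 -0.1 0 0 0" --pt "0 0 -0.05 0 0 0" --pt "0 0 -0.02 0 0 0"

```text
time: 18.3
eef_pos: [442.2, 202.9, 301.9]
orientation: [0.0, 0.203, 0.979, 0.0]
contact_force: [0.5, -0.3, -0.1]
opening: 1.0
gripper_force: 0.0
```

```bash
python3 - <<'E'
from h import *
im,_=read_camera("side")
cv2.imwrite("pics/e3.png",cv2.resize(im[220:400,270:430],None,fx=3,fy=3))
s=plan([436,6,310],tool(101),20,smooth=True)
E
```

```text
[[-0.005,-0.013,-0.001,0.0,0.0,0.002],[-0.016,-0.038,-0.001,0.0,0.0,0.007],[-0.025,-0.059,-0.003,0.0,0.0,0.01],[-0.036,-0.078,-0.004,0.0,0.0,0.013],[-0.047,-0.091,-0.004,0.0,0.0,0.016],[-0.06,-0.102,-0.005,0.0,0.0,0.019],[-0.071,-0.107,-0.005,0.0,0.0,0.02],[-0.084,-0.111,-0.006,0.0,0.0,0.022],[-0.095,-0.108,-0.006,0.0,0.0,0.022],[-0.105,-0.104,-0.007,0.0,0.0,0.023]]
[[-0.111,-0.096,-0.006,0.0,0.0,0.024],[-0.116,-0.085,-0.006,0.0,0.0,0.022],[-0.117,-0.074,-0.006,0.0,0.0,0.022],[-0.114,-0.062,-0.005,0.0,0.0,0.02],[-0.107,-0.05,-0.005,0.0,0.0,0.019],[-0.096,-0.037,-0.005,0.0,0.0,0.016],[-0.08,-0.027,-0.003,0.0,0.0,0.013],[-0.062,-0.018,-0.003,0.0,0.0,0.01],[-0.04,-0.01,-0.002,0.0,0.0,0.007],[-0.014,-0.004,0.0,0.0,0.0,0.002]]
```

View pics/e3.png

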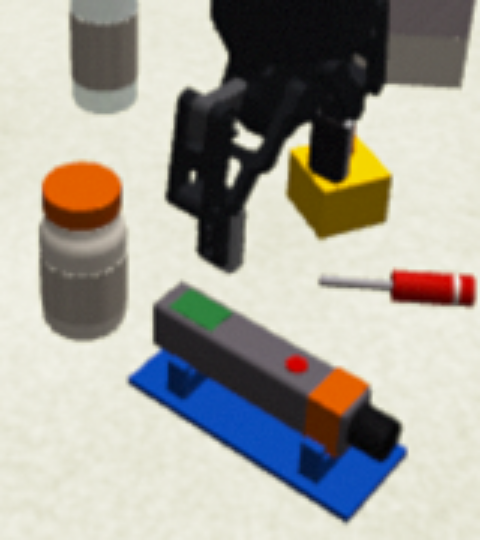

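The thermometer is back on both saddles. The unneeded decoy probe has toppled onto the table at side px ~(400,315). The target probe's red handle still shows at the holder. Next I'll move above it.

step_arm --pt "-0.005 -0.013 -0.001 0.0 0.0 0.002" --pt "-0.016 -0.038 -0.001 0.0 0.0 0.007" --pt "-0.025 -0.059 -0.003 0.0 0.0 0.01" --pt "-0.036 -0.078 -0.004 0.0 0.0 0.013" --pt "-0.047 -0.091 -0.004 0.0 0.0 0.016" --pt "-0.06 -0.102 -0.005 0.0 0.0 0.019" --pt "-0.071 -0.107 -0.005 0.0 0.0 0.02" --pt "-0.084 -0.111 -0.006 0.0 0.0 0.022" --pt "-0.095 -0.108 -0.006 0.0 0.0 0.022" --pt "-0.105 -0.104 -0.007 0.0 0.0 0.023"

```text
time: 19.35
eef_pos: [438.9, 103.2, 305.7]
orientation: [0.0, 0.434, 0.901, -0.0]
contact_force: [-0.3, 0.9, -0.4]
opening: 0.999
gripper_force: 0.0
```

step_arm --pt "-0.111 -0.096 -0.006 0.0 0.0 0.024" --pt "-0.116 -0.085 -0.006 0.0 0.0 0.022" --pt "-0.117 -0.074 -0.006 0.0 0.0 0.022" --pt "-0.114 -0.062 -0.005 0.0 0.0 0.02" --pt "-0.107 -0.05 -0.005 0.0 0.0 0.019" --pt "-0.096 -0.037 -0.005 0.0 0.0 0.016" --pt "-0.08 -0.027 -0.003 0.0 0.0 0.013" --pt "-0.062 -0.018 -0.003 0.0 0.0 0.01" --pt "-0.04 -0.01 -0.002 0.0 0.0 0.007" --pt "-0.014 -0.004 0.0 0.0 0.0 0.002"

```text
time: 20.35
eef_pos: [436.0, 5.7, 309.9]
orientation: [0.0, 0.637, 0.771, 0.0]
contact_force: [0.1, 0.1, -0.2]
opening: 0.998
gripper_force: 0.0
```

```bash
python3 - <<'E'
from h import *
im,_=read_camera("side")
cv2.imwrite("pics/e4.png",cv2.resize(im[200:330,320:460],None,fx=4,fy=4))
print(get_state()["eef_pos"])
s=plan([436,6,234],tool(101),smooth=True)
E
```

```text
[436.01697516   5.76542982 309.81248085]
[[0.0,0.0,0.021,0.0,0.0,0.0],[0.0,0.0,0.058,0.0,0.0,0.0],[0.001,0.0,0.085,0.0,0.0,0.0],[0.0,0.0,0.103,0.0,0.0,0.0],[0.0,0.0,0.112,0.0,0.0,0.0],[0.001,0.0,0.112,0.0,0.0,0.0],[0.0,0.0,0.103,0.0,0.0,0.0],[0.0,0.0,0.085,0.0,0.0,0.0],[0.0,0.0,0.058,0.0,0.0,0.0],[0.0,0.0,0.021,0.0,0.0,0.0]]
```

View pics/e4.png

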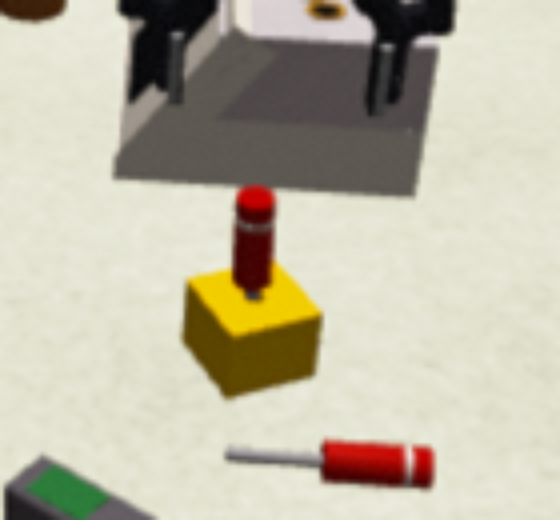

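The right probe stands upright in its holder at crop (255,240), and the open fingers straddle it along x. Descend and grip.

step_arm --pt "0 0 0.021 0 0 0" --pt "0 0 0.058 0 0 0" --pt "0.001 0 0.085 0 0 0" --pt "0 0 0.103 0 0 0" --pt "0 0 0.112 0 0 0" --pt "0.001 0 0.112 0 0 0" --pt "0 0 0.103 0 0 0" --pt "0 0 0.085 0 0 0" --pt "0 0 0.058 0 0 0" --pt "0 0 0.021 0 0 0"

```text
time: 21.4
eef_pos: [435.9, 6.2, 233.3]
orientation: [-0.0, 0.636, 0.772, -0.0]
contact_force: [0.4, 0.5, -0.3]
opening: 1.003
gripper_force: 0.0
```

step_arm --pt "0 0 0 0 0 0" --pt "0 0 0 0 0 0" --pt "0 0 0 0 0 0" --pt "0 0 0 0 0 0" --pt "0 0 0 0 0 0" --pt "0 0 0 0 0 0" --pt "0 0 0 0 0 0" --pt "0 0 0 0 0 0" --pt "0 0 0 0 0 0" --pt "0 0 0 0 0 0" --gripper -1 --newtons 40

```text
time: 22.4
eef_pos: [436.2, 6.2, 234.2]
orientation: [0.0, 0.636, 0.772, 0.0]
contact_force: [0.1, 0.9, 3.8]
opening: 0.224
gripper_force: 39.0
```

```bash
python3 - <<'E'
from h import *
x=get_state(); print(x["eef_pos"],x["contact_force"])
s=plan([436,6,330],tool(101),smooth=True); s=plan([434.5,-192,330],tool(101),smooth=True,s=s)
E
```

```text
[436.18950645   6.23423554 234.19339024] [0.11078102 0.92928855 3.79515948]
[[0.0,0.0,-0.027,0.0,0.0,0.0],[0.0,0.0,-0.073,0.0,0.0,0.0],[0.0,0.0,-0.107,0.0,0.0,0.0],[-0.001,-0.001,-0.13,0.0,0.0,0.0],[0.0,0.0,-0.142,0.0,0.0,0.0],[0.0,0.0,-0.142,0.0,0.0,0.0],[-0.001,0.0,-0.13,0.0,0.0,0.0],[0.0,0.0,-0.107,0.0,0.0,0.0],[0.0,0.0,-0.073,0.0,0.0,0.0],[0.0,0.0,-0.027,0.0,0.0,0.0]]
[[-0.054,-0.011,0.0,0.0,0.0,0.0],[-0.148,-0.03,0.0,0.0,0.0,0.0],[-0.217,-0.044,0.0,0.0,0.0,0.0],[-0.264,-0.053,0.0,0.0,0.0,0.0],[-0.287,-0.058,0.0,0.0,0.0,0.0],[-0.288,-0.058,0.0,0.0,0.0,0.0],[-0.264,-0.054,0.0,0.0,0.0,0.0],[-0.217,-0.044,0.0,0.0,0.0,0.0],[-0.148,-0.029,0.0,0.0,0.0,0.0],[-0.054,-0.011,0.0,0.0,0.0,0.0]]
```

step_arm --pt "0 0 -0.03 0 0 0" --pt "0 0 -0.09 0 0 0" --pt "0 0 -0.14 0 0 0" --pt "0 0 -0.18 0 0 0" --pt "0 0 -0.19 0 0 0" --pt "0 0 -0.19 0 0 0" --pt "0 0 -0.18 0 0 0" --pt "0 0 -0.14 0 0 0" --pt "0 0 -0.09 0 0 0" --pt "0 0 -0.03 0 0 0"

```text
time: 23.4
eef_pos: [436.0, 6.2, 361.0]
orientation: [0.001, 0.636, 0.772, 0.0]
contact_force: [0.9, 0.1, -0.4]
opening: 0.219
gripper_force: 39.0
```

step_arm --pt "-0.054 -0.011 0.0 0.0 0.0 0.0" --pt "-0.148 -0.03 0.0 0.0 0.0 0.0" --pt "-0.217 -0.044 0.0 0.0 0.0 0.0" --pt "-0.264 -0.053 0.0 0.0 0.0 0.0" --pt "-0.287 -0.058 0.0 0.0 0.0 0.0" --pt "-0.288 -0.058 0.0 0.0 0.0 0.0" --pt "-0.264 -0.054 0.0 0.0 0.0 0.0" --pt "-0.217 -0.044 0.0 0.0 0.0 0.0" --pt "-0.148 -0.029 0.0 0.0 0.0 0.0" --pt "-0.054 -0.011 0.0 0.0 0.0 0.0"

```text
time: 24.4
eef_pos: [434.2, -193.0, 359.3]
orientation: [-0.0, 0.637, 0.771, -0.0]
contact_force: [0.4, 0.0, -0.1]
opening: 0.223
gripper_force: 39.0
```

```bash
python3 - <<'E'
from h import *
im,d=read_camera("side"); x=get_state(); print(x["eef_pos"],x["orientation"],x["contact_force"],x["opening"])
p=x["eef_pos"]
K,T=P["side"]["intrinsics"],np.linalg.inv(P["side"]["T"])
def pj(q):
    c=K@(T[:3,:3]@q+T[:3,3]); return c[:2]/c[2]
for dz in(-230,-185): print(dz,pj(p+[0,0,dz]))
print("well",pj(np.array([434.5,-192,100])))
cv2.imwrite("pics/e5.png",cv2.resize(im[140:240,350:450],(600,600),interpolation=cv2.INTER_CUBIC))
E
```

```text
[ 434.32641011 -192.90792016  359.45000672] [-3.03189677e-04  6.36691382e-01  7.71118659e-01 -7.65149575e-05] [ 0.56310623 -0.18134892 -1.02534416] 0.22207780921141929
-230 [403.30750466 190.64771602]
-185 [405.60348343 172.00691562]
well [401.73182412 202.52606367]
```

View pics/e5.png

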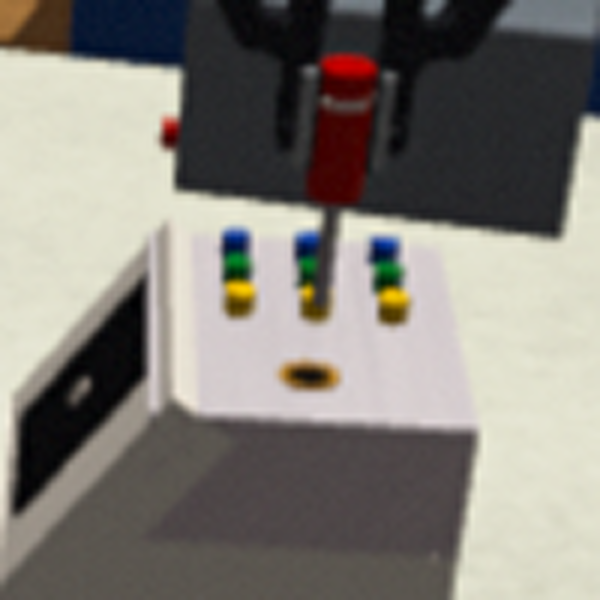

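Last picture: the probe tip is at px (402.9,190.9) against a prediction of (403.3,190.6). The well is at (401.3,202.3) against (401.7,202.5). They agree within about 1 mm, so I can insert it straight down, starting slowly and watching the force.

step_arm --pt "0 0 0.04 0 0 0" --pt "0 0 0.05 0 0 0" --pt "0 0 0.05 0 0 0" --pt "0 0 0.05 0 0 0" --pt "0 0 0.05 0 0 0" --pt "0 0 0.04 0 0 0" --pt "0 0 0.03 0 0 0" --pt "0 0 0.03 0 0 0" --pt "0 0 0.03 0 0 0" --pt "0 0 0 0 0 0"

```text
time: 25.45
eef_pos: [434.4, -191.8, 322.7]
orientation: [-0.0, 0.636, 0.772, 0.0]
contact_force: [-0.1, 0.0, -1.6]
opening: 0.224
gripper_force: 39.0
```

step_arm --pt "0 0 0.025 0 0 0" --pt "0 0 0.025 0 0 0" --pt "0 0 0.025 0 0 0" --pt "0 0 0.025 0 0 0" --pt "0 0 0.025 0 0 0" --pt "0 0 0.025 0 0 0" --pt "0 0 0.025 0 0 0" --pt "0 0 0.025 0 0 0" --pt "0 0 0 0 0 0" --pt "0 0 0 0 0 0"

```text
time: 26.45
eef_pos: [434.5, -191.8, 303.0]
orientation: [0.0, 0.636, 0.772, 0.0]
contact_force: [-0.1, 0.1, -1.3]
opening: 0.22
gripper_force: 39.0
```

step_arm --pt "0 0 0.025 0 0 0" --pt "0 0 0.025 0 0 0" --pt "0 0 0.025 0 0 0" --pt "0 0 0.025 0 0 0" --pt "0 0 0.02 0 0 0" --pt "0 0 0.02 0 0 0" --pt "0 0 0.02 0 0 0" --pt "0 0 0 0 0 0" --pt "0 0 0 0 0 0" --pt "0 0 0 0 0 0"

```text
time: 27.45
eef_pos: [434.5, -191.8, 287.1]
orientation: [0.0, 0.636, 0.772, 0.0]
contact_force: [-0.7, 0.4, -0.4]
opening: 0.22
gripper_force: 39.0
```

step_arm --pt "0 0 0.005 0 0 0" --pt "0 0 0.005 0 0 0" --pt "0 0 0.005 0 0 0" --pt "0 0 0.005 0 0 0" --pt "0 0 0.005 0 0 0" --pt "0 0 0 0 0 0" --pt "0 0 0 0 0 0" --pt "0 0 0 0 0 0" --pt "0 0 0 0 0 0" --pt "0 0 0 0 0 0"

```text
time: 28.45
eef_pos: [434.4, -191.8, 285.4]
orientation: [0.001, 0.636, 0.772, 0.0]
contact_force: [-3.6, 1.1, 10.7]
opening: 0.219
gripper_force: 40.3
```

Seated: 10.7 N of contact force at the expected height. Release and retreat.

step_arm --pt "0 0 0 0 0 0" --pt "0 0 0 0 0 0" --pt "0 0 0 0 0 0" --pt "0 0 0 0 0 0" --pt "0 0 0 0 0 0" --pt "0 0 0 0 0 0" --pt "0 0 0 0 0 0" --pt "0 0 0 0 0 0" --pt "0 0 0 0 0 0" --pt "0 0 0 0 0 0" --gripper 1

```text
time: 29.45
eef_pos: [434.5, -191.8, 284.5]
orientation: [0.0, 0.636, 0.772, 0.0]
contact_force: [0.1, -0.9, 0.3]
opening: 1.002
gripper_force: 0.0
```

step_arm --pt "0 0 -0.02 0 0 0" --pt "0 0 -0.05 0 0 0" --pt "0 0 -0.1 0 0 0" --pt "0 0 -0.17 0 0 0" --pt "0 0 -0.2 0 0 0" --pt "0 0 -0.2 0 0 0" --pt "0 0 -0.17 0 0 0" --pt "0 0 -0.1 0 0 0" --pt "0 0 -0.05 0 0 0" --pt "0 0 0 0 0 0"

```text
time: 30.45
eef_pos: [434.5, -191.8, 391.0]
orientation: [0.0, 0.636, 0.772, 0.0]
contact_force: [-0.1, -0.3, -0.7]
opening: 1.002
gripper_force: 0.0
```

```bash
python3 - <<'E'
from h import *
np.set_printoptions(precision=1,suppress=True)
im,d=read_camera("side"); x=get_state(); print(x["eef_pos"],x["contact_force"],x["opening"],x["gripper_force"])
K,T=P["side"]["intrinsics"],P["side"]["T"]
h=cv2.cvtColor(im,cv2.COLOR_BGR2HSV); m=((h[...,1]>150)&((h[...,0]<6)|(h[...,0]>174))&(h[...,2]>60)).astype(np.uint8)
n,l,st,c=cv2.connectedComponentsWithStats(m)
for i in range(1,n):
    if st[i,4]>15:
        v,u=np.where(l==i); w=[(T[:3,:3]@(np.linalg.solve(K,[a,b,1.])*d[b,a])+T[:3,3]) for a,b in zip(u,v)]; w=np.array(w); print(c[i],st[i,4],np.median(w,0),"z",np.percentile(w[:,2],[3,97]))
E
```

```text
[ 434.4 -191.8  390.4] [-0.4  0.1  0.4] 0.9991860129056905 0.0
[403.2 184.4] 47 [ 435.4 -183.   149.3] z [142.1 152.2]
[401.8 196.4] 93 [ 435.  -182.   120.4] z [104.5 135.6]
[209.7 239.1] 70 [787.2  57.7  85.2] z [72.3 88.7]
[193.9 249.9] 174 [792.1 102.7  84.4] z [71.5 88.3]
[180.3 266.3] 206 [788.2 159.5  84.2] z [71.3 88.4]
[160.4 278. ] 105 [809.  199.1  83.8] z [72.  88.1]
[410.6 315.4] 187 [369.5  86.9  17.2] z [ 7.6 21.7]
[425.3 316.4] 42 [343.6  82.8  17.4] z [ 9.2 22. ]
[368.4 340.9] 36 [425.5 211.4  54.5] z [52.9 56.4]
[212.1 384.9] 84 [625.3 356.5  45.2] z [43.9 46.7]
```

The probe is home: its top is at about 150 mm and it stands upright over the well. The thermometer's button is back where it started, to about 1 mm. Handing in.

```bash
python3 -c "
from cell import *
print(sign_off())"
```

```text
the job is handed in; nothing more can be done
None
```

The job is handed in (no verdict was returned): thermometer held about 71 mm square to the target for over 3 s and laid back in its dock, then the probe seated fully in the well and released; one unneeded decoy probe toppled onto the table along the way.

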